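Fill the gap in the vial rack

ROBOT

A 7-joint arm with a two-finger parallel gripper is mounted at the origin on a cart in front of the work surface, level with it; the furniture and walls round the work are solid. World frame = base frame: x ahead of the robot, y to its left, z up, the work surface at z = 0. Lengths are in m, angles in rad, forces in N, time in s.
With the tool pointing down it reaches from about 0.4 to 0.85 m from the base axis. Payload 10.4 kg.
Tool frame: the origin (TCP) lies midway between the tips of the shut fingers; the grasp point (between the pads) lies 19 mm behind it; z points along the fingers, x is the direction in which the jaws open and shut, and the axes are right-handed (so a half turn about z gives the same grasp; the last joint's range is limited). The gripper opens to 85 mm and grips with 20 to 120 N. Pads are 22 mm wide; open, the fingers measure 114 mm over their backs; the gripper's body (76 mm by 85 mm) begins 54 mm behind the grasp point. The pads swing forward as they close: fully open they stand 13 mm farther back than shut.
Start: joints at [1.252, 0.332, -0.065, 1.46, 0.022, 1.35, -0.088], TCP at [0.182, -0.598, 0.231] pointing down, gripper open.
Joint ranges: [-2.6, 2.6], [-0.5, 2.12], [-1.47, 1.34], [0.16, 2.42], [-1.27, 4.41], [0.06, 2.06], [-2.6, 2.6]. Speed limits (rad/s): [2.22, 2.22, 2.79, 2.79, 3.14, 3.14, 3.14].

INTERFACE

Orientations are given as a unit quaternion [x, y, z, w].
In Python, from workcell import manip, cams gives the robot as it stands.
- The arm moves only by the tool move_arm, never from a script. Its argument "moves" is a list of rows, each a list of 7 numbers: the turn, a rotation vector about the tool's x, y, z in degrees, then the shift along the tool's x, y, z in m, then the finger opening in m, from 0 to 0.0854. A call has 1 to 10 rows; each row is the pose to reach, as a shift and turn from the pose commanded when the call began, along the tool's axes at that moment; what a row does not reach only later rows make up. A row lasts 1/10 s, in which the tool goes at most 50 mm and 8.59 degrees, less where a joint would pass 70% of its speed; a pose out of reach is approached as far as the arm can. A call with a gripper value outside its range is refused whole. The fingers move at their own pace and stop on an object; "grip_force" is the grip in N (left out, the last holds). Time passes only in rows, so rows that repeat a pose let the fingers close. It gives the time, the measured TCP pose, the force and the opening at its end, in the units of the state.
- manip.get_obs(): the state, without advancing time (a new reading comes with each control period).
- cams.camera(name): name is "scene" or "top" or "wrist"; returns the picture (384x512x3 uint8, red, green, blue); there is no depth.
- cams.camera_params(name): a dict with "fx", "fy", "cx", "cy" (pixels), "xyz" and "rotation" of the camera in the world. Camera axes: x right, y up, looking along -z (the intrinsics and any distortion apply to the point x, -y, -z); pixel columns grow to the right and rows downward; lengths in m; the calibration is good to about 2 mm. A picture is of the moment at which its call begins: read the wrist's pose just before it. camera_params takes no time and is no camera call; for the wrist camera it gives the pose at the moment of the call.
- manip.hand_in(): hands the job in, once; it reports no verdict.
The state is a dict: "clock": time; "joint_pos": joint angles; "joint_velocities": joint speeds; "tau": joint torques, N m; "position": TCP position; "ee_rot": TCP orientation; "ft_force": force on the tool from outside, world axes, zero at the start; "torque": the same for the moment, N m; "grip_width": opening from 0.0 (shut) to 1.0 (fully open).
Only numpy, scipy, OpenCV 4.12 (cv2) and the standard library are available. Lean on these libraries where they do the work, as an engineer would, in place of code of your own. Each camera call takes 0.05 s, during which the arm holds its last target. There are 200 camera calls.

TASK

Two of the three sample vials stand in the blue rack and one has been left out on the worktop. Take the one that was left out and set it down upright in the rack's empty pocket; do not drop it, and leave the two vials that are already in the rack where they are.

Things in the scene. Friction and masses are not known exactly. Their poses are not given: they have to be found in the camera images.
- rack: blue rack fixed to the worktop: a flat block 78 x 226 mm and 16 mm high with three square pockets in a row, each 54 x 54 mm, going straight down to the worktop. Origin at the middle of its underside (at the worktop); its y runs along the row, x across it, z up. Pocket centres at y = -74, 0 and +74 mm, x = 0. Two pockets hold a vial each, the third is empty; which one is empty changes from start to start
- vial_a_center (a point): the centre (on its axis, half-way up) of one of three alike upright white sample vials: round body 35 mm across, straight up to about 50 mm, then a shoulder and a ribbed cap, 80 mm tall in all, about 50 g, z along its axis. Standing on the worktop or in a pocket, its centre is 40 mm above the worktop either way. Two vials stand in the rack and one stands on the worktop; which is which changes from start to start
- vial_b_center (a point): the centre (on its axis, half-way up) of one of three alike upright white sample vials: round body 35 mm across, straight up to about 50 mm, then a shoulder and a ribbed cap, 80 mm tall in all, about 50 g, z along its axis. Standing on the worktop or in a pocket, its centre is 40 mm above the worktop either way. Two vials stand in the rack and one stands on the worktop; which is which changes from start to start
- vial_c_center (a point): the centre (on its axis, half-way up) of one of three alike upright white sample vials: round body 35 mm across, straight up to about 50 mm, then a shoulder and a ribbed cap, 80 mm tall in all, about 50 g, z along its axis. Standing on the worktop or in a pocket, its centre is 40 mm above the worktop either way. Two vials stand in the rack and one stands on the worktop; which is which changes from start to start
Things that resemble listed ones, but are neither listed nor needed, are in the scene too. What is shaped like the part that bears vial_c_center but purple is not meant.

How it is judged:
At the end, for the whole second after the job is handed in: All three vials stand upright (within 10 degrees) in the rack, one in each pocket, down on the pocket's floor, with their axes within 14 mm of the pocket's centre along and across the row, and at rest (x of vial_a_center in the frame of rack between -0.014 and 0.014 m and (y of vial_a_center in the frame of rack between -0.088 and -0.06 m or y of vial_a_center in the frame of rack between -0.014 and 0.014 m or y of vial_a_center in the frame of rack between 0.06 and 0.088 m) and height (world z) of each of vial_a_center, vial_b_center, vial_c_center below 0.046 m and angle between each of vial_a_center, vial_b_center, vial_c_center's own z axis and vertical below 0.17 rad and x of vial_b_center in the frame of rack between -0.014 and 0.014 m and (y of vial_b_center in the frame of rack between -0.088 and -0.06 m or y of vial_b_center in the frame of rack between -0.014 and 0.014 m or y of vial_b_center in the frame of rack between 0.06 and 0.088 m) and x of vial_c_center in the frame of rack between -0.014 and 0.014 m and (y of vial_c_center in the frame of rack between -0.088 and -0.06 m or y of vial_c_center in the frame of rack between -0.014 and 0.014 m or y of vial_c_center in the frame of rack between 0.06 and 0.088 m) and linear speed of each of vial_a, vial_b, vial_c below 0.03 m/s); the robot touches nothing.
It fails at once if a vial that stood in the rack is moved as well: two vials are more than 25 mm from where they started (distance of each of vial_a_center, vial_b_center from where it was at the start of the episode above 0.025 m or distance of each of vial_a_center, vial_c_center from where it was at the start of the episode above 0.025 m or distance of each of vial_b_center, vial_c_center from where it was at the start of the episode above 0.025 m).
It fails at once if a vial is tipped by more than 40 degrees (angle between any of vial_a_center, vial_b_center, vial_c_center's own z axis and vertical above 0.7 rad).
It fails at once if a vial is dropped: out of the fingers while more than 40 mm above its standing height ((height (world z) of vial_a_center above 0.08 m and contact force between vial_a and the fingers below 0.1 N) or (height (world z) of vial_b_center above 0.08 m and contact force between vial_b and the fingers below 0.1 N) or (height (world z) of vial_c_center above 0.08 m and contact force between vial_c and the fingers below 0.1 N)).
It also fails if it takes over 34 s, if anything falls off the work surface, if the arm or the gripper's body presses on something with over 40 N, if the wrist force passes 120 N, or if a joint passes its speed limit or range.

## Working session

There is one attempt and no reset: what is moved stays moved. The work goes in short steps, Python scripts to look and compute and a tool call to move; the robot and the scene stay as the last step left them, time stands still between calls to the robot, and variables do not carry over. Pictures are saved under pics/ and viewed, about 8 in all and at most 12, crops included, and the job is handed in when it is done.

Besides the shell and the picture viewer there is one more tool, called after "Request:" by a JSON object that holds its "fn" and its "kwargs", one argument or row to a line. move_arm: Moves the arm, as the interface text tells. Its arguments: {"type":"object","properties":{"moves":{"type":"array","items":{"type":"array","items":{"type":"number"}}},"grip_force":{"type":"number"}},"required":["moves"]}

```bash
mkdir -p pics; python3 - <<'E'
from workcell import manip, cams
import cv2,numpy as np
o=manip.get_obs();print({k:np.round(o[k],3).tolist() for k in("clock","joint_pos","position","ee_rot","ft_force","grip_width")})
for n in("scene","top"):
    im=cams.camera(n);cv2.imwrite(f"pics/{n}0.png",im[:,:,::-1]);print(n,cams.camera_params(n))
a=cv2.imread("pics/top0.png");b=cv2.imread("pics/scene0.png")
cv2.imwrite("pics/top0b.png",cv2.resize(a,(800,600)))
E
```

```text
{'clock': 0.0, 'joint_pos': [1.252, 0.333, -0.065, 1.461, 0.022, 1.35, -0.089], 'position': [0.182, -0.598, 0.231], 'ee_rot': [0.804, -0.595, -0.001, -0.0], 'ft_force': [0.214, 0.348, -0.296], 'grip_width': 1.002}
scene {'fx': 402.0904249395123, 'fy': 402.0904249395123, 'cx': 257.3036107511608, 'cy': 192.98314901728546, 'xyz': array([-0.05116649,  0.29999739,  0.69232645]), 'rotation': array([-0.20540677,  0.32855241,  0.79195515, -0.47187754])}
top {'fx': 395.0525391876569, 'fy': 395.0525391876569, 'cx': 257.17741814069103, 'cy': 190.60021882062557, 'xyz': array([0.41047413, 0.00463043, 0.88238161]), 'rotation': array([ 0.06391858, -0.04002322, -0.70010082,  0.71005028])}
```

View pics/top0b.png

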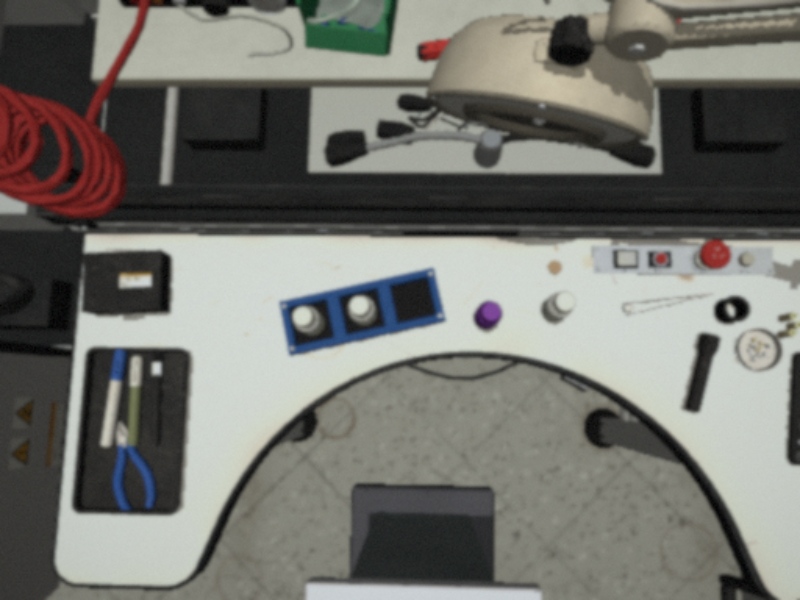

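View pics/scene0.png

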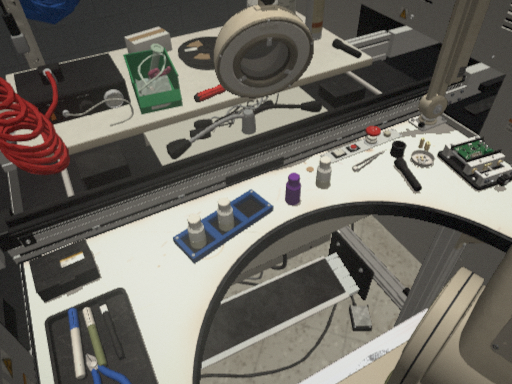

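The top view (800x600) shows the rack with its empty pocket at about (413,297), and rack vials at (306,319) and (361,308). The candidates for the left-out vial are the white one at (560,305) and the purple one at (488,314). The white one fits the description. I'll crop close to check and measure it.

```bash
cat >h.py <<'E'
import numpy as np,cv2
from scipy.spatial.transform import Rotation as R
from workcell import manip,cams
def ray(p,u,v):
    d=R.from_quat(p["rotation"]).apply([(u-p["cx"])/p["fx"],-(v-p["cy"])/p["fy"],-1]);return np.array(p["xyz"]),d
def at(p,u,v,z):
    o,d=ray(p,u,v);return o+d*(z-o[2])/d[2]
def proj(p,X):
    c=R.from_quat(p["rotation"]).inv().apply(np.array(X)-p["xyz"]);return p["cx"]-p["fx"]*c[...,0]/c[...,2],p["cy"]+p["fy"]*c[...,1]/c[...,2]
E
python3 - <<'E'
from h import *
p=cams.camera_params("top");a=cv2.imread("pics/top0.png")
hsv=cv2.cvtColor(a,cv2.COLOR_BGR2HSV)
m=cv2.inRange(hsv,(100,120,50),(125,255,255));m[:, :170]=0;m[240:]=0;m[:160]=0;m[:,290:]=0
c=max(cv2.findContours(m,0,2)[0],key=cv2.contourArea)
r=cv2.minAreaRect(cv2.convexHull(c));b=cv2.boxPoints(r)
W=np.array([at(p,u,v,.016) for u,v in b]);print(b.round(1).tolist(),W.round(4).tolist(),[np.linalg.norm(W[i]-W[i-1]).round(4) for i in range(4)],"centre",W.mean(0).round(4))
print([at(p,u/1.5625,v/1.5625,z).round(4).tolist() for u,v,z in((413,297,.008),(566,299,.08),(554,313,.01))])
cv2.imwrite("pics/c1.png",cv2.resize(a[160:240,170:390],None,fx=3.6,fy=3.6,interpolation=2))
E
```

```text
[[179.10000610351562, 193.8000030517578], [275.8999938964844, 172.1999969482422], [283.1000061035156, 204.39999389648438], [186.1999969482422, 226.0]] [[0.5295, 0.2093, 0.016], [0.5806, -0.0061, 0.016], [0.5086, -0.0225, 0.016], [0.4582, 0.1901, 0.016]] [np.float64(0.0739), np.float64(0.2213), np.float64(0.0738), np.float64(0.2186)] centre [0.5192 0.0927 0.016 ]
[[0.5413, 0.0194, 0.008], [0.5302, -0.1812, 0.08], [0.5204, -0.1802, 0.01]]
```

View pics/c1.png

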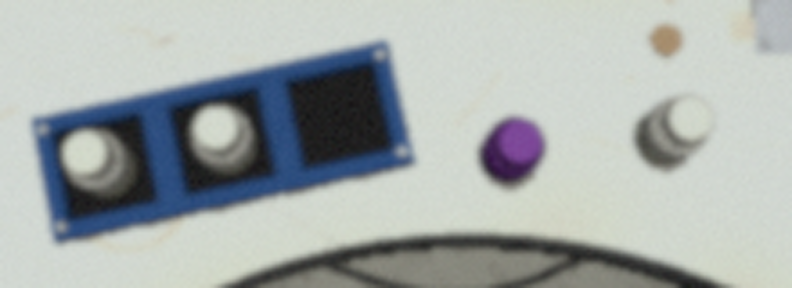

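The crop shows the white vial with its cap at (690,120) and foot at (662,144), so its axis is at about (0.525,-0.18). The purple decoy at (517,140) is 80 mm from it, and the empty pocket at (340,115) lies at about (0.541,0.019). I'll approach with the jaws across the row, which clears both the decoy and the neighbouring vial.

Request:
{"fn": "move_arm", "kwargs": {
  "moves": [
    [0, 0, -7.8, -0.027, -0.04, 0, 0.085],
    [0, 0, -15.6, -0.054, -0.08, 0, 0.085],
    [0, 0, -23.4, -0.081, -0.12, 0, 0.085],
    [0, 0, -31.2, -0.108, -0.16, 0, 0.085],
    [0, 0, -39, -0.135, -0.2, 0, 0.085],
    [0, 0, -46.8, -0.162, -0.24, 0, 0.085],
    [0, 0, -54.6, -0.189, -0.28, 0, 0.085],
    [0, 0, -62.4, -0.216, -0.32, 0, 0.085],
    [0, 0, -70.2, -0.243, -0.36, 0, 0.085],
    [0, 0, -78, -0.27, -0.4, 0, 0.085]
  ],
  "grip_force": 40
}}

```text
clock: 1.1
position: [0.4869, -0.2213, 0.2313]
ee_rot: [0.999, 0.046, -0.0, 0.0]
ft_force: [0.3, -0.1, 0.4]
grip_width: 1.0
```

```bash
python3 - <<'E'
from h import *
p=cams.camera_params("wrist");a=cams.camera("wrist")[:,:,::-1]
print(p,manip.get_obs()["position"])
for z in(0,.08):print(np.round(proj(p,[.525,-.18,z]),1))
cv2.imwrite("pics/w1.png",a)
import json;json.dump({k:np.array(v).tolist() for k,v in p.items()},open("w1.json","w"))
E
```

```text
{'fx': 290.52307742836166, 'fy': 290.52307742836166, 'cx': 262.93191003568165, 'cy': 192.93187894175418, 'xyz': array([ 0.48002981, -0.15354192,  0.37286509]), 'rotation': array([-0.13555666, -0.0055857 ,  0.04579213,  0.98969504])} [ 0.49154741 -0.21300036  0.23143978]
[296.8 136.9]
[305.7 143.5]
```

View pics/w1.png

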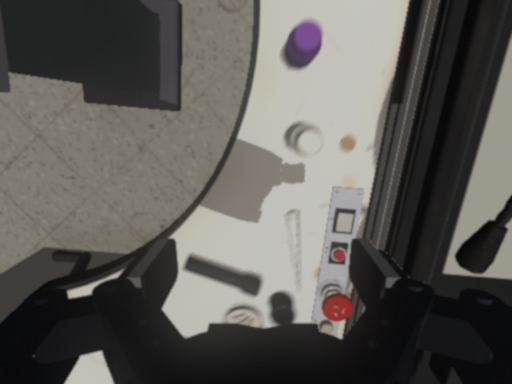

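The wrist view shows the white vial's cap at (308,141) and foot at (296,137), within 3 px of the prediction. The purple decoy is at (303,43). I'll move over the vial.

Request:
{"fn": "move_arm", "kwargs": {
  "moves": [
    [0, 0, -3, 0.015, -0.014, 0.03, 0.085],
    [0, 0, -6, 0.03, -0.028, 0.06, 0.085],
    [0, 0, -8.3, 0.044, -0.04, 0.1, 0.085],
    [0, 0, -8.3, 0.044, -0.04, 0.1, 0.085],
    [0, 0, -8.3, 0.044, -0.04, 0.1, 0.085],
    [0, 0, -8.3, 0.044, -0.04, 0.1, 0.085]
  ]
}}

```text
clock: 1.75
position: [0.5269, -0.1804, 0.1327]
ee_rot: [0.993, 0.115, 0.001, 0.001]
ft_force: [0.2, -0.3, -0.3]
grip_width: 0.997
```

```bash
python3 - <<'E'
from h import *
p=cams.camera_params("wrist");a=cams.camera("wrist")[:,:,::-1];o=manip.get_obs()
print(np.round(o["position"],4),np.round(o["ee_rot"],4),o["clock"],R.from_quat(o["ee_rot"]).as_matrix().round(3).tolist())
for z in(0,.08):print(np.round(proj(p,[.526,-.179,z]),1))
cv2.imwrite("pics/w2.png",a)
E
```

```text
[ 0.527  -0.1806  0.1329] [9.934e-01 1.144e-01 1.000e-03 8.000e-04] 1.8 [[0.974, 0.227, 0.002], [0.227, -0.974, -0.001], [0.002, 0.002, -1.0]]
[263.1 183. ]
[263.2 209.8]
```

View pics/w2.png

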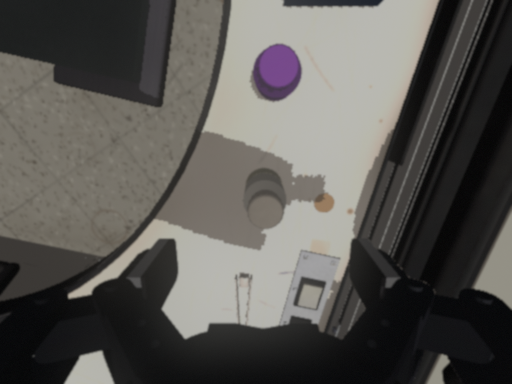

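The cap is at (265,209), against (263,210) predicted, so the gripper is centred. I'll descend and grip.

Request:
{"fn": "move_arm", "kwargs": {
  "moves": [
    [0, 0, 0, 0, -0.001, 0.03, 0.085],
    [0, 0, 0, 0, -0.001, 0.06, 0.085],
    [0, 0, 0, 0, -0.001, 0.085, 0.085],
    [0, 0, 0, 0, -0.001, 0.107, 0.085],
    [0, 0, 0, 0, -0.001, 0.107, 0.085],
    [0, 0, 0, 0, -0.001, 0.107, 0.06],
    [0, 0, 0, 0, -0.001, 0.107, 0.04],
    [0, 0, 0, 0, -0.001, 0.107, 0.02],
    [0, 0, 0, 0, -0.001, 0.107, 0.02],
    [0, 0, 0, 0, -0.001, 0.107, 0.02]
  ]
}}

```text
clock: 2.8
position: [0.5271, -0.1788, 0.0257]
ee_rot: [0.993, 0.115, 0.001, 0.001]
ft_force: [-2.2, -0.5, 6.7]
grip_width: 0.389
```

Request:
{"fn": "move_arm", "kwargs": {
  "moves": [
    [0, 0, 0, 0, 0, 0, 0.015],
    [0, 0, 0, 0, 0, 0, 0.015],
    [0, 0, 0, 0, 0, 0, 0.015],
    [0, 0, 0, 0, 0, 0, 0.015],
    [0, 0, 0, 0, 0, -0.005, 0.015],
    [0, 0, 0, 0, 0, -0.015, 0.015],
    [0, 0, 0, 0, 0, -0.015, 0.015]
  ]
}}

```text
clock: 3.5
position: [0.5273, -0.1786, 0.0411]
ee_rot: [0.993, 0.115, 0.001, 0.001]
ft_force: [0.5, 0.1, -0.4]
grip_width: 0.387
```

Gripped at about 33 mm. Next I'll lift it clear of the decoy and carry it over the pocket.

Request:
{"fn": "move_arm", "kwargs": {
  "moves": [
    [0, 0, 0, 0, 0, -0.025, 0.015],
    [0, 0, 0, 0, 0, -0.055, 0.015],
    [0, 0, 0, 0, 0, -0.085, 0.015],
    [0, 0, 0, 0, 0, -0.1, 0.015],
    [0, 0, 0, 0.007, -0.025, -0.1, 0.015],
    [0, 0, 0, 0.016, -0.055, -0.1, 0.015],
    [0, 0, 0, 0.026, -0.09, -0.1, 0.015],
    [0, 0, 0, 0.036, -0.125, -0.1, 0.015],
    [0, 0, 0, 0.045, -0.16, -0.1, 0.015],
    [0, 0, 0, 0.054, -0.191, -0.1, 0.015]
  ]
}}

```text
clock: 4.5
position: [0.5346, 0.0217, 0.1389]
ee_rot: [0.993, 0.116, -0.0, -0.0]
ft_force: [0.8, 0.5, 0.1]
grip_width: 0.389
```

Request:
{"fn": "move_arm", "kwargs": {
  "moves": [
    [0, 0, 0, 0, 0, 0, 0.015],
    [0, 0, 0, 0, 0, 0, 0.015],
    [0, 0, 0, 0, 0, 0, 0.015]
  ]
}}

```text
clock: 4.8
position: [0.535, 0.0187, 0.1389]
ee_rot: [0.993, 0.115, -0.0, 0.0]
ft_force: [0.6, -0.6, -0.2]
grip_width: 0.388
```

```bash
python3 - <<'E'
from h import *
o=manip.get_obs()
print(np.round(o["position"],4),o["clock"],o["grip_width"],R.from_quat(o["ee_rot"]).as_matrix().round(3).tolist())
c=np.array([.5192,.0927]);e=np.array([.2308,-.973]);n=np.array([.973,.2308])
pts=[list(c+s*.113*e+t*.039*n)+[.016] for s,t in((1,1),(1,-1),(-1,-1),(-1,1))]+[list(c+.074*e+s*.027*e+t*.027*n)+[.016] for s,t in((1,1),(1,-1),(-1,-1),(-1,1))]
ims=[]
for k in("wrist","top"):
    p=cams.camera_params(k);a=np.ascontiguousarray(cams.camera(k)[:,:,::-1])
    cv2.imwrite(f"pics/{k}3raw.png",a)
    if k=="top": a=cv2.resize(a[150:260,160:320],(512,352),interpolation=2)
    for X in pts:
        u,v=proj(p,X)
        if k=="top":u,v=(u-160)*3.2,(v-150)*3.2
        cv2.drawMarker(a,(int(round(u)),int(round(v))),(0,255,255),0,7,1)
    ims.append(a)
cv2.imwrite("pics/m3.png",cv2.resize(np.vstack(ims),None,fx=.8,fy=.8,interpolation=cv2.INTER_AREA))
E
```

```text
[0.535  0.0187 0.1389] 4.8 0.38842100674044794 [[0.974, 0.228, -0.001], [0.228, -0.974, -0.001], [-0.001, 0.0, -1.0]]
```

View pics/m3.png

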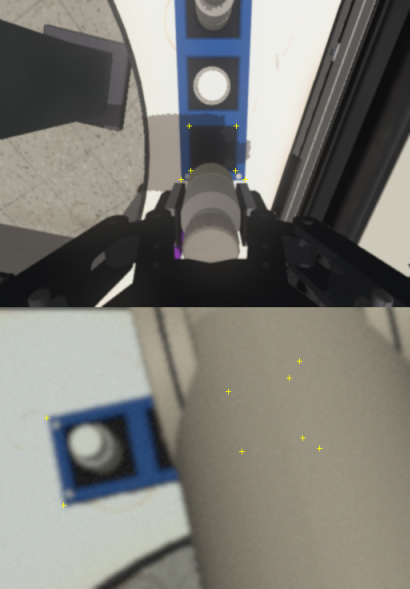

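The wrist view shows the rack where predicted: the pocket mouth corners at (189,126) and (236,126) fit within about 2 px, and the neighbouring vial is centred at (211,87). The held vial is upright. I'll lower it with a 2 mm correction.

Request:
{"fn": "move_arm", "kwargs": {
  "moves": [
    [0, 0, 0, 0.002, -0.0015, 0.02, 0.015],
    [0, 0, 0, 0.002, -0.0015, 0.045, 0.015],
    [0, 0, 0, 0.002, -0.0015, 0.07, 0.015],
    [0, 0, 0, 0.002, -0.0015, 0.085, 0.015],
    [0, 0, 0, 0.002, -0.0015, 0.095, 0.015],
    [0, 0, 0, 0.002, -0.0015, 0.103, 0.015],
    [0, 0, 0, 0.002, -0.0015, 0.108, 0.015],
    [0, 0, 0, 0.002, -0.0015, 0.112, 0.015],
    [0, 0, 0, 0.002, -0.0015, 0.112, 0.015],
    [0, 0, 0, 0.002, -0.0015, 0.112, 0.015]
  ]
}}

```text
clock: 5.9
position: [0.537, 0.0219, 0.0277]
ee_rot: [0.993, 0.115, 0.0, 0.0]
ft_force: [-0.3, -0.4, -0.5]
grip_width: 0.385
```

Request:
{"fn": "move_arm", "kwargs": {
  "moves": [
    [0, 0, 0, 0, 0, 0.0015, 0.015],
    [0, 0, 0, 0, 0, 0.0015, 0.015],
    [0, 0, 0, 0, 0, 0.0015, 0.04],
    [0, 0, 0, 0, 0, 0.0015, 0.06],
    [0, 0, 0, 0, 0, 0.0015, 0.085],
    [0, 0, 0, 0, 0, 0.0015, 0.085],
    [0, 0, 0, 0, 0, 0.0015, 0.085],
    [0, 0, 0, 0, 0, 0.0015, 0.085]
  ]
}}

```text
clock: 6.7
position: [0.5367, 0.0218, 0.0258]
ee_rot: [0.993, 0.115, 0.0, 0.0]
ft_force: [-0.3, -0.4, -0.6]
grip_width: 0.991
```

Request:
{"fn": "move_arm", "kwargs": {
  "moves": [
    [0, 0, 0, 0, 0, -0.02, 0.085],
    [0, 0, 0, 0, 0, -0.05, 0.085],
    [0, 0, 0, 0, 0, -0.09, 0.085],
    [0, 0, 0, 0, 0, -0.13, 0.085],
    [0, 0, 0, 0, 0.03, -0.15, 0.085],
    [0, 0, 0, 0, 0.06, -0.15, 0.085],
    [0, 0, 0, 0, 0.09, -0.15, 0.085],
    [0, 0, 0, 0, 0.1, -0.15, 0.085],
    [0, 0, 0, 0, 0.1, -0.15, 0.085],
    [0, 0, 0, 0, 0.1, -0.15, 0.085]
  ]
}}

```text
clock: 7.7
position: [0.5594, -0.0741, 0.1757]
ee_rot: [0.993, 0.116, -0.0, -0.0]
ft_force: [-0.7, 0.8, 1.0]
grip_width: 0.997
```

```bash
python3 - <<'E'
from h import *
o=manip.get_obs();print(np.round(o["position"],4),o["clock"],o["grip_width"])
c=np.array([.5192,.0927]);e=np.array([.2308,-.973])
p=cams.camera_params("wrist");a=np.ascontiguousarray(cams.camera("wrist")[:,:,::-1])
for s in(-1,0,1):
    P=c+.074*s*e;print(np.round(proj(p,[*P,.08]),1),np.round(proj(p,[*P,.016]),1))
    u,v=proj(p,[*P,.08]);cv2.drawMarker(a,(int(round(u)),int(round(v))),(0,0,255),0,7,1)
cv2.imwrite("pics/w4.png",a)
E
```

```text
[ 0.5594 -0.0741  0.1757] 7.7 0.9967102865096308
[ 263.3 -183.2] [ 263.3 -108.2]
[263.2 -43.1] [263.3  -6.6]
[263.2  71.9] [263.2  80.7]
```

View pics/w4.png

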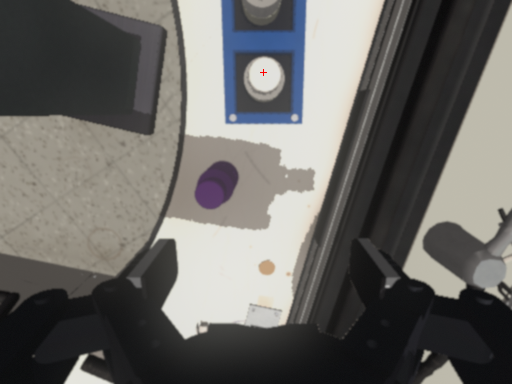

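The vial stands upright in the last pocket. Its cap is at (264,74), against (263,72) for a centred one, and the gripper is clear.

```bash
python3 -c "
from workcell import manip
print(manip.hand_in())"
```

```text
the job is handed in; nothing more can be done
None
```

I put the left-out white vial upright in the rack's empty pocket and handed the job in at about 7.8 s of the 34 s allowed; the hand-in gave no verdict.

- **Move:** I gripped the vial with the jaws across the row at 40 N. I lifted it over the purple look-alike, which I did not touch, and lowered it to the pocket floor before letting go.
- **Placing:** The last wrist picture shows its cap within about 2 px (roughly 2 mm) of the predicted pocket centre, well inside the 14 mm allowed.
- **Clearance:** The open gripper is about 0.1 m along the row from the placed vial, with the TCP 0.18 m above the worktop and nothing touching it.
- **Other vials:** The middle vial, partly in view, stands in its pocket. The far one was out of the final frame; it was in its pocket in the top view taken just before placing.
- **Disagreements:** One wrist reading taken before the arm had settled was about 10 mm off. The next reading, once settled, agreed with the plan. My image outline of the rack came out about 5 mm small on each side, evenly, so its centre still held.

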